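Move three samples on to their next station

TASK

Each of the three amber samples has to move on to its next station: the tall bottle from the balance to the magnetic stirrer, the squat jar from the stirrer to the white carousel disc, and the small vial from the carousel to the balance pan. Every station holds one sample, so first stand one of them on the empty cork mat to wait while the others move. Set each down upright in the middle of its station without dropping it, and leave the tip box, the beaker and the solvent bottle where they are.

Things in the scene. Friction and masses are not known exactly. Their poses are not given: they have to be found in the camera images.
- bottle: Tall amber glass bottle with a narrower white screw cap, loose, about 160 g. Body diameter 44 mm, straight up to 66 mm, then a shoulder to the cap (30 mm diameter, 78 to 98 mm up). Total height 98 mm. Round: any grasp yaw; grip the body, e.g. 50 mm up. Origin: centre of its underside, z up. Starts standing on the balance.
- jar: Squat amber glass jar with a white lid as wide as the body, loose, about 180 g. Diameter 60 mm all the way, height 56 mm (lid from 40 mm up). Round: any grasp yaw; grip e.g. 32 mm up. Origin: centre of its underside, z up. Starts standing on the stirrer.
- vial: Small slim amber glass vial with an aluminium crimp cap, loose, about 50 g. Body diameter 28 mm, straight up to 56 mm; cap 22 mm in diameter; height 72 mm. Round: any grasp yaw; grip e.g. 38 mm up. Origin: centre of its underside, z up. Starts standing on the carousel.
- balance: Low white bench balance, fixed, 130 mm wide and 175 mm deep, with a round steel pan of 110 mm diameter and a small display at its front. Flat pan top 45 mm above the origin. Origin: on the bench directly below the centre of the pan; z up, the front with the display lies to -x.
- stirrer: Slim grey magnetic stirrer, fixed, 130 mm wide and 165 mm deep, with a square white ceramic plate of 116 mm with a printed ring and two black knobs at its front (tops 40 mm up, 83 mm from the plate's centre). Flat plate top 35 mm above the origin. Origin: on the bench directly below the centre of the plate; z up, the knobs lie to -x.
- carousel: Round white plastic carousel disc of 132 mm diameter with a circle of dark hole marks near its edge, on a grey drum; fixed, the disc does not turn. Flat disc top 40 mm above the origin. Origin: on the bench directly below the centre of the disc; z up.
- cork_mat: Square brown cork mat, 110 x 110 x 8 mm, fixed, empty at the start: the free spot for the sample that waits. Top 8 mm above the origin. Origin: centre of its underside, z up.
- tip_box: Bystander: white and grey pipette tip box, loose, 85 x 120 x 56 mm. Origin: centre of its underside. Leave it alone.
- beaker: Bystander: open white beaker, loose, 72 mm in diameter, 90 mm high. Origin: centre of its underside. Leave it alone.
- solvent: Bystander: large clear bottle with a blue cap, loose, 76 mm in diameter, 150 mm high. Origin: centre of its underside. Leave it alone.
Mind the look-alikes: they are no part of the job. What is shaped like the jar but pink or turquoise is not meant.

How it is judged (in metres and radians):
On the way:
1. one of the three samples has been set down upright on the cork mat, within 30 mm of its centre, and let go (((horizontal distance between bottle and cork_mat below 0.03 m and z of bottle in the frame of cork_mat between 0.003 and 0.013 m and angle between bottle's own z axis and vertical below 0.1 rad and linear speed of bottle below 0.02 m/s and contact force between bottle and the fingers below 0.2 N) or (horizontal distance between jar and cork_mat below 0.03 m and z of jar in the frame of cork_mat between 0.003 and 0.013 m and angle between jar's own z axis and vertical below 0.1 rad and linear speed of jar below 0.02 m/s and contact force between jar and the fingers below 0.2 N) or (horizontal distance between vial and cork_mat below 0.03 m and z of vial in the frame of cork_mat between 0.003 and 0.013 m and angle between vial's own z axis and vertical below 0.1 rad and linear speed of vial below 0.02 m/s and contact force between vial and the fingers below 0.2 N))), for 0.2 s.
At the end, for the whole second after the job is handed in: The bottle stands on the stirrer plate, the jar on the carousel disc and the vial on the balance pan, each upright (within 0.1 rad), on the surface, its axis within 14 mm of the station's centre, released and at rest (horizontal distance between bottle and stirrer below 0.014 m and z of bottle in the frame of stirrer between 0.03 and 0.04 m and angle between each of bottle, jar, vial's own z axis and vertical below 0.1 rad and linear speed of each of bottle, jar, vial below 0.02 m/s and contact force between each of bottle, jar, vial and the fingers below 0.2 N and horizontal distance between jar and carousel below 0.014 m and z of jar in the frame of carousel between 0.035 and 0.045 m and horizontal distance between vial and balance below 0.014 m and z of vial in the frame of balance between 0.04 and 0.05 m); the robot touches nothing.
It fails at once if a sample was tipped over (more than 0.7 rad) (angle between any of bottle, jar, vial's own z axis and vertical above 0.7 rad).
It fails at once if a sample was dropped: it moved faster than 0.6 m/s while the fingers did not touch it (a fall of about 20 mm) ((contact force between bottle and the fingers below 0.02 N and linear speed of bottle above 0.6 m/s) or (contact force between jar and the fingers below 0.02 N and linear speed of jar above 0.6 m/s) or (contact force between vial and the fingers below 0.02 N and linear speed of vial above 0.6 m/s)).
It fails at once if the tip box, the beaker or the solvent bottle was displaced by more than 30 mm (distance of any of tip_box, beaker, solvent from where it was at the start of the episode above 0.03 m).
It also fails if it takes over 134 s, if anything falls off the work surface, if the arm or the gripper's body presses on something with over 40 N, if the wrist force passes 120 N, or if a joint passes its speed limit or range.

ROBOT

A 6-joint arm with a two-finger parallel gripper is mounted at the origin on the work surface. World frame = base frame: x ahead of the robot, y to its left, z up, the work surface at z = 0. Lengths are in mm, angles in rad, forces in N, time in s.
With the tool pointing down it reaches from about 375 to 925 mm from the base axis. Payload 5.7 kg.
Tool frame: the origin (TCP) lies on the centre line of the jaws, within the pads' length; the fingertips stand 25 mm ahead of it and the grasp point (between the pads) lies 6 mm ahead of it; z points along the fingers, y is the direction in which the jaws open and shut (so a half turn about z gives the same grasp; the last joint's range is limited). The gripper opens to 88 mm and grips with 3 to 60 N. Pads are 20 mm wide; open, the fingers measure 115 mm over their backs; the gripper's body (75 mm by 178 mm) begins 61 mm behind the grasp point.
Start: joints at [1.072, 0.359, 1.51, -0, 1.272, -0.115], TCP at [224.659, 556.321, 247.623] pointing down, gripper open.
Joint ranges: [-2.97, 2.97], [-1.01, 2.36], [0.21, 2.38], [-0.96, 4.11], [0.2, 2.71], [-2.98, 2.98]. Speed limits (rad/s): [2.39, 2.39, 3.14, 3.14, 3.14, 3.14].

INTERFACE

Orientations are given as [roll, pitch, yaw] about the fixed x, y, z axes, in that order (R = Rz(yaw) Ry(pitch) Rx(roll)).
In Python, from station import read_state, optics, bot, spotter gives the robot as it stands.
- The arm moves only by the tool jog_arm, never from a script. Its argument "motion" is a list of rows, each a list of 7 numbers: the shift along the tool's x, y, z in mm, then the turn, a rotation vector about the tool's x, y, z in degrees, then the finger opening in mm, from 0 to 87.8. A call has 1 to 20 rows; each row is the pose to reach, as a shift and turn from the pose commanded when the call began, along the tool's axes at that moment; what a row does not reach only later rows make up. A row lasts 1/8 s, in which the tool goes at most 62.5 mm and 10.7 degrees, less where a joint would pass 70% of its speed; a pose out of reach is approached as far as the arm can. A call with a gripper value outside its range is refused whole. The fingers move at their own pace and stop on an object; "squeeze" is the grip in N (left out, the last holds). Time passes only in rows, so rows that repeat a pose let the fingers close. It gives the time, the measured TCP pose, the force and the opening at its end, in the units of the state.
- read_state(): the state, without advancing time (a new reading comes with each control period).
- optics.grab_frame(name): name is "scene" or "top" or "wrist"; returns the picture (480x640x3 uint8, red, green, blue); there is no depth.
- optics.camera_params(name): a dict with "mtx" (3x3 intrinsics, pixels), "xyz" and "orientation" of the camera in the world. Camera axes: x right, y down, z forward; pixel columns grow to the right and rows downward; lengths in mm; the calibration is good to about 2 mm. A picture is of the moment at which its call begins: read the wrist's pose just before it. camera_params takes no time and is no camera call; for the wrist camera it gives the pose at the moment of the call.
- bot.job_done(): hands the job in, once; it reports no verdict.
Trained networks look in the newest picture that a camera, given by its name, has taken for a name from the list of things; names that differ only in an ending like _2 or _b are one class to them, and where a whole thing is asked for, a point or a joint stands for the part that bears it (a point fixed in the world has none). Each returns a list of dicts, best first, with "score" (0 to 1); they miss things now and then, are a little off and sometimes report something else, mostly with a low value. They report only what shows in the picture. A call takes as long as a camera call. They do not tell look-alikes from the thing itself.
- spotter.recognise(camera, target): "position" ([column, row] as shares, 0 to 1, of the picture: columns of its width, rows of its height, amid what is visible of it).
- spotter.outline_of(camera, target): "mask" (480x640 bool, what is visible of it) and "position" ([column, row] as shares, 0 to 1, of the picture: columns of its width, rows of its height, amid what is visible of it).
The state is a dict: "time_s": time; "q": joint angles; "joint_velocities": joint speeds; "effort": joint torques, N m; "eef_pos": TCP position; "eef_rot": TCP orientation; "contact_force": force on the tool from outside, world axes, zero at the start; "torque": the same for the moment, N m; "opening": finger opening in mm.
Only numpy, scipy, OpenCV 4.12 (cv2) and the standard library are available. Lean on these libraries where they do the work, as an engineer would, in place of code of your own. Each camera call takes 0.05 s, during which the arm holds its last target.

## Working session

There is one attempt and no reset: what is moved stays moved. The work goes in short steps, Python scripts to look and compute and a tool call to move; the robot and the scene stay as the last step left them, time stands still between calls to the robot, and variables do not carry over. Pictures are saved under pics/ and viewed, and the job is handed in when it is done.

Besides the shell and the picture viewer there is one more tool, called after ">>>" in YAML: its name, and indented under it one key for each argument. jog_arm: Moves the arm, as the interface text tells. Its arguments: {"type":"object","properties":{"motion":{"type":"array"},"squeeze":{"type":"number"}},"required":["motion"]}

```bash
mkdir -p pics; ls; python3 - <<'E'
from station import read_state, optics
import cv2
print(read_state())
for n in ("scene","top"):
    im=optics.grab_frame(n); cv2.imwrite(f"pics/{n}0.png",im[:,:,::-1]); print(optics.camera_params(n))
E
```

```text
pics
{'time_s': 0.0, 'q': array([ 1.07187062e+00,  3.59480484e-01,  1.51140871e+00, -3.74324509e-06,
        1.27253845e+00, -1.15086913e-01]), 'joint_velocities': array([ 1.41015513e-03,  1.05951447e-03,  9.45187533e-05,  6.21981104e-04,
        8.21801669e-04, -1.88168264e-03]), 'effort': array([-1.15849296e-03, -5.15376520e+01, -2.70721382e+01,  6.71104202e-02,
        3.53326485e-02, -2.35495927e-04]), 'eef_pos': array([224.37837454, 555.76689614, 246.8332043 ]), 'eef_rot': array([-3.13976939e+00, -2.07165076e-04,  2.75775477e+00]), 'contact_force': array([ 0.78674809,  0.67763706, -0.14769705]), 'torque': array([0.01123511, 0.00557601, 0.00522247]), 'opening': 87.96107258979195}
{'mtx': array([[475.63864066,   0.        , 327.05059553],
       [  0.        , 475.63864066, 244.70609579],
       [  0.        ,   0.        ,   1.        ]]), 'xyz': array([1224.67973884,  -10.95946384,  838.27800472]), 'orientation': array([-2.44294491, -0.01364403,  1.47729134])}
{'mtx': array([[571.41683805,   0.        , 317.08158317],
       [  0.        , 571.41683805, 242.58292585],
       [  0.        ,   0.        ,   1.        ]]), 'xyz': array([ 336.60901677,   66.9956961 , 1519.73396267]), 'orientation': array([-2.99195952, -0.00657059, -1.56806001])}
```

View pics/scene0.png

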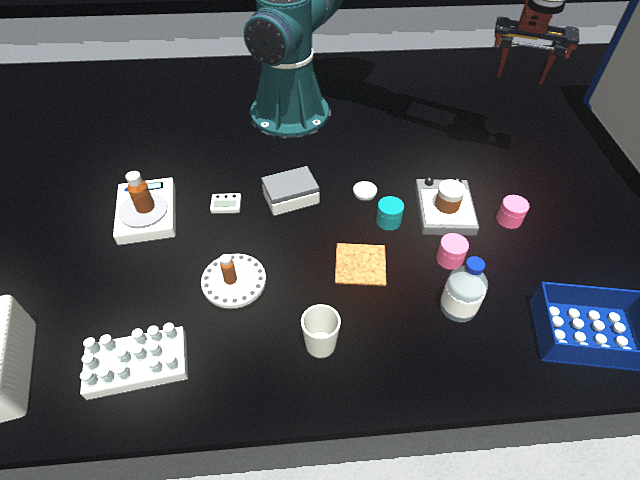

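View pics/top0.png

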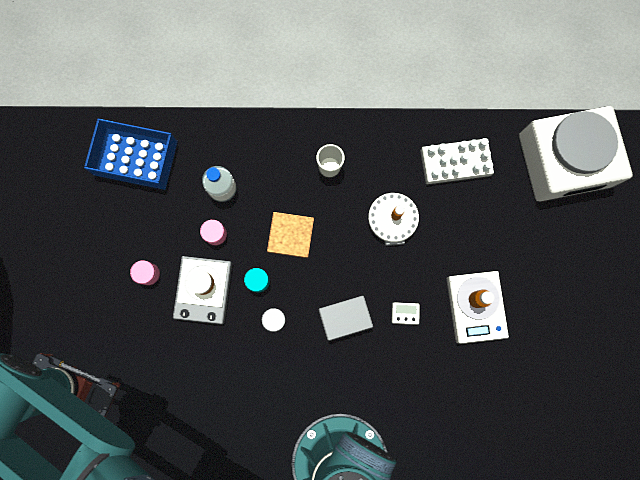

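```bash
cat > h.py <<'E'
import numpy as np, cv2
from scipy.spatial.transform import Rotation as R
from station import read_state, optics, bot, spotter
def cam(n):
    p=optics.camera_params(n); return p['mtx'],np.array(p['xyz']),R.from_euler('xyz',p['orientation']).as_matrix()
def back(c,uv,z):
    K,t,M=c; uv=np.atleast_2d(uv).astype(float)
    d=(M@np.linalg.inv(K)@np.c_[uv,np.ones(len(uv))].T).T
    s=(z-t[2])/d[:,2]; return t+d*s[:,None]
def proj(c,P):
    K,t,M=c; q=(np.atleast_2d(P)-t)@M@K.T; return q[:,:2]/q[:,2:]
E
python3 - <<'E'
from h import *
import pickle
out={}
for n in("scene","top"):
    im=optics.grab_frame(n); c=cam(n); vis=im[:,:,::-1].copy()
    for o,z in dict(bottle=94,jar=63,vial=76,balance=30,stirrer=25,carousel=40,cork_mat=8,tip_box=28,beaker=45,solvent=75).items():
        L=spotter.outline_of(n,o)
        for k,d in enumerate(L[:5]):
            uv=np.array(d['position'])*[640,480]
            print(n,o,round(d['score'],2),uv.round(),d['mask'].sum(),back(c,uv,z)[0].round())
            out[n,o,k]=d
            if d['score']>.4:
                cs,_=cv2.findContours(d['mask'].astype(np.uint8),0,1); cv2.drawContours(vis,cs,-1,(0,255,0) if k==0 else (0,0,255),1)
    cv2.imwrite(f"pics/{n}1.png",vis)
pickle.dump(out,open('o.pkl','wb'))
E
```

```text
scene bottle 0.55 [140. 194.] 803 [ 421. -345.   94.]
scene jar 0.92 [516. 213.] 827 [518. 497.  63.]
scene jar 0.83 [391. 214.] 796 [498. 214.  63.]
scene jar 0.73 [449. 196.] 823 [453. 360.  63.]
scene jar 0.67 [453. 249.] 842 [612. 325.  63.]
scene vial 0.67 [226. 270.] 379 [ 637. -148.   76.]
scene vial 0.61 [137. 195.] 811 [ 404. -358.   76.]
scene balance 0.96 [151. 219.] 3024 [ 438. -336.   30.]
scene balance 0.75 [289. 191.] 2096 [372. -13.  30.]
scene balance 0.57 [439. 216.] 2387 [484. 334.  30.]
scene stirrer 0.84 [439. 216.] 2207 [480. 335.  25.]
scene carousel 0.55 [238. 280.] 2383 [ 638. -129.   40.]
scene carousel 0.27 [150. 216.] 3052 [ 439. -335.   40.]
scene cork_mat 0.57 [362. 264.] 2033 [592. 138.   8.]
scene tip_box 0.8 [291. 190.] 2011 [364.  -8.  28.]
scene beaker 0.7 [320. 330.] 1608 [770.  29.  45.]
scene solvent 0.78 [463. 290.] 2278 [725. 313.  75.]
top bottle 0.71 [483. 299.] 368 [ 412. -355.   94.]
top bottle 0.54 [203. 296.] 2698 [417. 342.  94.]
top jar 0.87 [146. 273.] 574 [476. 494.  63.]
top jar 0.6 [217. 234.] 465 [579. 316.  63.]
top jar 0.56 [200. 278.] 565 [463. 355.  63.]
top jar 0.56 [220. 182.] 865 [715. 312.  63.]
top jar 0.44 [207. 297.] 2742 [416. 338.  63.]
top vial 0.67 [396. 212.] 144 [ 634. -145.   76.]
top balance 0.77 [476. 312.] 2983 [ 380. -356.   30.]
top stirrer 0.6 [206. 296.] 2655 [419. 348.  25.]
top carousel 0.61 [389. 220.] 1770 [ 621. -132.   40.]
top cork_mat 0.75 [290. 232.] 1712 [593. 129.   8.]
top cork_mat 0.41 [396. 210.] 136 [ 655. -155.    8.]
top tip_box 0.62 [345. 316.] 1590 [371. -15.  28.]
top beaker 0.67 [332. 162.] 692 [776.  18.  45.]
top solvent 0.97 [220. 182.] 868 [712. 312.  75.]
```

View pics/top1.png

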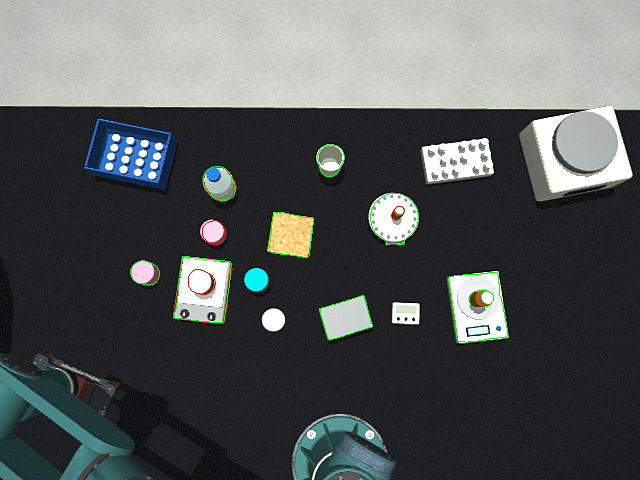

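View pics/scene1.png

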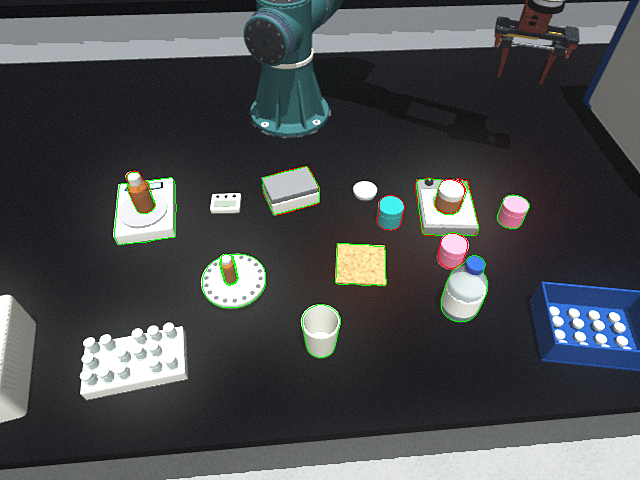

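```bash
cat > fit.py <<'E'
from h import *
import pickle
from scipy.optimize import minimize
th=np.linspace(0,2*np.pi,40,endpoint=False)
def ring(r,z): return np.c_[r*np.cos(th),r*np.sin(th),0*th+z]
def box(hx,hy,z0,z1,ox=0): return np.array([[ox+a*hx,b*hy,z] for a in(-1,1) for b in(-1,1) for z in(z0,z1)],float)
M=dict(bottle=(np.r_[ring(22,0),ring(22,66),ring(15,78),ring(15,98)],45),
 jar=(np.r_[ring(30,0),ring(30,56)],35), vial=(np.r_[ring(14,0),ring(14,56),ring(11,72)],40))
def pred(c,P):
    m=np.zeros((480*4,640*4),np.uint8); h=cv2.convexHull(((proj(c,P)+.5)*4).astype(np.float32))
    cv2.fillConvexPoly(m,h.astype(np.int32),1); return cv2.resize(m.astype(np.float32),(640,480),interpolation=cv2.INTER_AREA)
def fit(P,views,x0,z0):
    def f(p):
        Q=P@R.from_euler('z',p[2] if len(p)>2 else 0).as_matrix().T+[p[0],p[1],z0]
        return sum(np.abs(pred(c,Q)-m).sum()/m.sum() for c,m in views)
    n=len(x0); S=np.r_[[x0],np.array(x0)+np.diag([8,8,.15][:n])]
    r=minimize(f,x0,method='Nelder-Mead',options=dict(initial_simplex=S)); return r.x,r.fun
E
python3 - <<'E'
from fit import *
o=pickle.load(open('o.pkl','rb')); C={n:cam(n) for n in('scene','top')}
m=lambda n,k,i=0:(C[n],o[n,k,i]['mask'].astype(np.float32))
def go(lbl,P,vs,x0,z0):
    print(lbl,[ (v[0][1][2]>1000 and 'top' or 'scene',*[np.round(a,2) for a in fit(P,[v],x0,z0)]) for v in vs], 'both',*[np.round(a,2) for a in fit(P,vs,x0,z0)])
go('bottle',M['bottle'][0],[m('scene','bottle'),m('top','bottle')],[410,-350],45)
go('jar',M['jar'][0],[m('scene','jar',2),m('top','jar',2)],[455,355],35)
go('vial',M['vial'][0],[m('scene','vial'),m('top','vial')],[635,-145],40)
go('disc',np.r_[ring(66,40),ring(66,34)],[m('scene','carousel'),m('top','carousel')],[625,-130],0)
go('mat',box(55,55,0,8),[m('scene','cork_mat'),m('top','cork_mat')],[593,130,0.],0)
for k,hx,hy,z in(('balance',87.5,65,38),('stirrer',82.5,65,32)):
    go(k,box(hx,hy,0,z),[m('scene',k),m('top',k)],[400,-350 if k=='balance' else 345,0.],0)
go('beaker',np.r_[ring(36,0),ring(36,90)],[m('scene','beaker'),m('top','beaker')],[775,20],0)
go('solvent',np.r_[ring(38,0),ring(38,100),ring(16,150)],[m('scene','solvent'),m('top','solvent')],[715,312],0)
go('tipbox',box(42.5,60,0,56),[m('scene','tip_box'),m('top','tip_box')],[370,-12,0.],0)
E
```

```text
bottle [('scene', array([ 414.92, -345.8 ]), np.float64(0.09)), ('top', array([ 412.9 , -352.65]), np.float64(0.08))] both [ 412.32 -348.82] 0.29
jar [('scene', array([453.52, 358.89]), np.float64(0.05)), ('top', array([453.67, 352.73]), np.float64(0.05))] both [455.02 356.5 ] 0.2
vial [('scene', array([ 633.77, -143.58]), np.float64(0.11)), ('top', array([ 634.07, -149.95]), np.float64(0.09))] both [ 632.74 -145.65] 0.51
disc [('scene', array([ 632.95, -138.23]), np.float64(0.18)), ('top', array([ 628.45, -145.5 ]), np.float64(0.16))] both [ 631.04 -140.34] 0.44
mat [('scene', array([ 5.8863e+02,  1.3447e+02, -1.5000e-01]), np.float64(0.04)), ('top', array([ 5.8696e+02,  1.2820e+02, -1.4000e-01]), np.float64(0.04))] both [ 5.8822e+02  1.3300e+02 -1.6000e-01] 0.16
balance [('scene', array([ 3.9465e+02, -3.5344e+02,  1.2000e-01]), np.float64(0.27)), ('top', array([ 3.9466e+02, -3.6026e+02,  1.1000e-01]), np.float64(0.23))] both [ 3.9436e+02 -3.5694e+02  1.2000e-01] 0.54
stirrer [('scene', array([ 4.3747e+02,  3.6354e+02, -1.4000e-01]), np.float64(0.5)), ('top', array([ 4.3741e+02,  3.5690e+02, -1.1000e-01]), np.float64(0.26))] both [ 4.3755e+02  3.5895e+02 -1.1000e-01] 0.79
beaker [('scene', array([769.24,  30.93]), np.float64(0.2)), ('top', array([780.31,  24.11]), np.float64(0.2))] both [776.3   25.53] 0.47
solvent [('scene', array([713.87, 322.95]), np.float64(0.07)), ('top', array([712.5 , 314.33]), np.float64(0.12))] both [716.   318.45] 0.25
tipbox [('scene', array([ 3.6387e+02, -9.3500e+00,  2.7000e-01]), np.float64(0.05)), ('top', array([ 3.656e+02, -1.585e+01,  2.900e-01]), np.float64(0.03))] both [ 3.6523e+02 -1.3660e+01  3.1000e-01] 0.16
```

```bash
python3 - <<'E'
from fit import *
s=read_state(); print(s['eef_pos'],s['eef_rot']); im=optics.grab_frame('wrist'); p=optics.camera_params('wrist'); print(p)
cv2.imwrite('pics/w0.png',im[:,:,::-1])
Rt=R.from_euler('xyz',s['eef_rot']); print('cam in tool',Rt.inv().apply(p['xyz']-s['eef_pos']),(Rt.inv()*R.from_euler('xyz',p['orientation'])).as_matrix().round(2))
for n in('scene','top'):
    c=cam(n); im=optics.grab_frame(n)
    tip=s['eef_pos']+Rt.apply([[0,44,25],[0,-44,25],[0,57,25],[0,-57,25],[0,0,0]])
    q=proj(c,np.r_[tip,[[0,0,0]]]); print(n,q.round(1))
    vis=cv2.resize(im[:,:,::-1],None,fx=4,fy=4)
    for u in q: cv2.circle(vis,tuple(((u+.5)*4).astype(int)),3,(0,255,0),1)
    x,y=((480,0) if n=='scene' else (0,330)); 
    cv2.imwrite(f'pics/t_{n}.png',vis[y*4:y*4+500,x*4:x*4+640])
E
```

```text
[224.66742979 556.30309381 247.62464963] [-3.14144514e+00 -1.83468079e-05  2.75775595e+00]
{'mtx': array([[344.38414811,   0.        , 321.30018364],
       [  0.        , 344.38414811, 241.83145388],
       [  0.        ,   0.        ,   1.        ]]), 'xyz': array([152.44483954, 585.60004902, 384.8169224 ]), 'orientation': array([2.85690534e+00, 5.26135505e-04, 1.18604473e+00])}
cam in tool [ 7.79409538e+01  9.89474956e-02 -1.37190859e+02] [[-0.   -0.96 -0.28]
 [ 1.   -0.   -0.  ]
 [ 0.   -0.28  0.96]]
scene [[537.2  81.2]
 [499.8  75.2]
 [542.8  82.2]
 [494.4  74.3]
 [521.8  68.6]
 [288.7 112.5]]
top [[ 73.7 371.7]
 [109.8 387. ]
 [ 68.4 369.4]
 [115.1 389.3]
 [ 87.3 380.3]
 [339.1 462.7]]
```

View pics/w0.png

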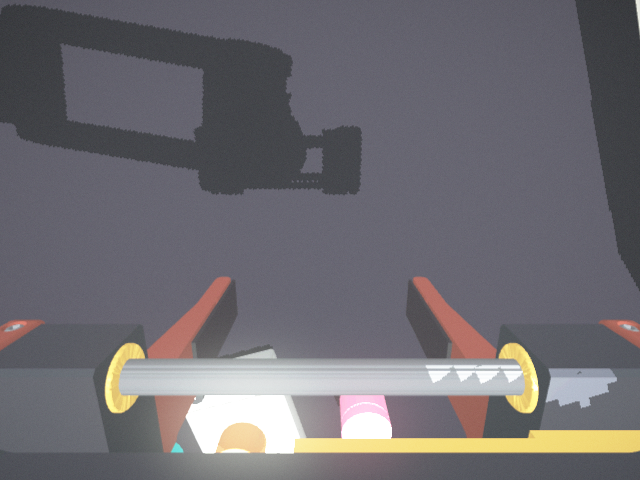

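View pics/t_scene.png

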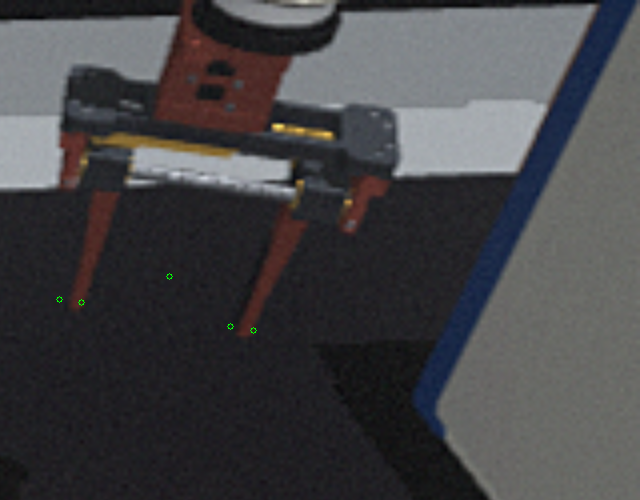

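View pics/t_top.png

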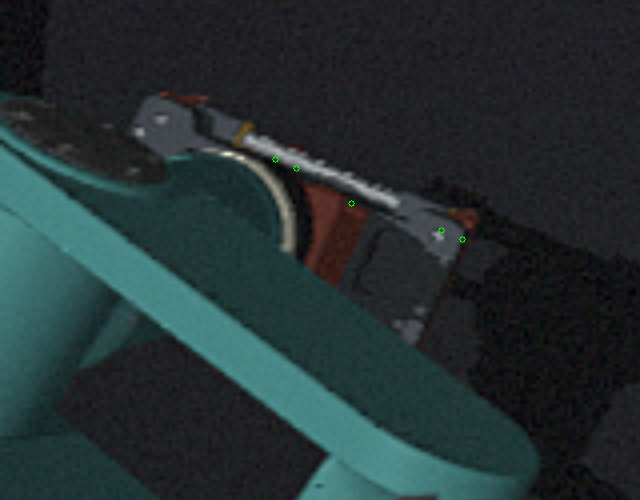

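```bash
cat > ov.py <<'E'
from fit import *
OFF={'scene':np.array([0,3.2,0]),'top':np.array([0,-3.2,0])}
def overlay(fn,polys,ctrs,extra=None,half=32,f=8):
    rows=[]
    for n in('scene','top'):
        c=cam(n); im=optics.grab_frame(n); r=[]
        for P in ctrs:
            u=proj(c,np.array(P)+OFF[n])[0].round().astype(int)
            A=cv2.resize(np.ascontiguousarray(im[u[1]-half:u[1]+half,u[0]-half:u[0]+half,::-1]),None,fx=f//2,fy=f//2,interpolation=cv2.INTER_CUBIC)
            for Q in polys:
                q=((proj(c,Q+OFF[n])-(u-half)+.5)*(f//2)).astype(np.int32)
                cv2.polylines(A,[q.reshape(-1,1,2)],True,(0,255,0),1)
            r.append(A)
        rows.append(np.hstack(r))
    cv2.imwrite(fn,np.vstack(rows))
def sq(h,z,yaw): return np.array([[a,b,z] for a,b in((-h,-h),(-h,h),(h,h),(h,-h))],float)@R.from_euler('z',yaw).as_matrix().T
E
python3 - <<'E'
from ov import *
B=[413,-353,0];S=[458,356,0];D=[631,-142,0]
overlay('pics/ov1.png',[ring(55,45)+B,ring(3,45)+B,sq(58,35,-.11)+S,ring(66,40)+D,ring(22,45)+[413.5,-349,0],ring(30,91)+[453.5,356,0],ring(14,40)+[634,-147,0]],[B,S,D])
E
```

```text
(no output)
```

View pics/ov1.png

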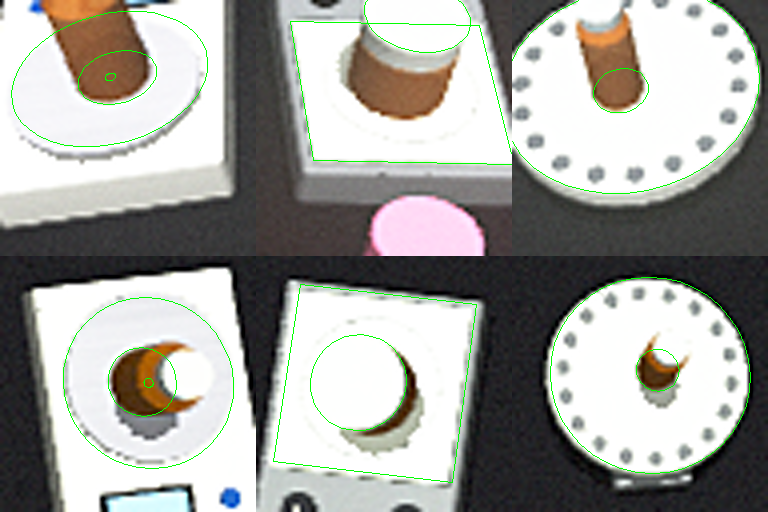

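>>> jog_arm:
  motion:
    - [-36,-12.5,4,0,0,-3,87]
    - [-72,-25,12,0,0,-6,87]
    - [-108,-37.5,20,0,0,-9,87]
    - [-144,-50,30,0,0,-12,87]
    - [-180,-62.5,40,0,0,-15,87]
    - [-216,-75,48,0,0,-18,87]
    - [-252,-87.5,58,0,0,-20,87]
    - [-287.2,-100.1,68,0,0,-22,87]
    - [-287.2,-100.1,68,0,0,-22,87]
    - [-287.2,-100.1,68,0,0,-22,87]
  squeeze: 25

```text
time_s: 2.7
eef_pos: [453.2, 356.2, 179.7]
eef_rot: [3.141, -0.0, 3.141]
contact_force: [-0.3, -0.0, 0.7]
opening: 86.7
```

```bash
python3 - <<'E'
from fit import *
s=read_state(); print(s['eef_pos'],s['eef_rot'],s['q']); im=optics.grab_frame('wrist'); 
c=cam('wrist'); v=im[:,:,::-1].copy()
for Q in(ring(30,56)+[453.5,356,35],ring(30,40)+[453.5,356,35],sq(58,35,-.11)+[458,356,0] if 0 else ring(30,0)+[453.5,356,35]):
    cv2.polylines(v,[proj(c,Q).astype(np.int32).reshape(-1,1,2)],True,(0,255,0),1)
cv2.imwrite('pics/w1.png',v)
E
```

```text
[453.20503122 356.1559378  179.69824496] [ 3.14141583e+00 -4.85784158e-04  3.14081685e+00] [ 5.45987642e-01  3.94702552e-01  1.64064321e+00  4.51389985e-04
  1.10656996e+00 -1.02423500e+00]
```

View pics/w1.png

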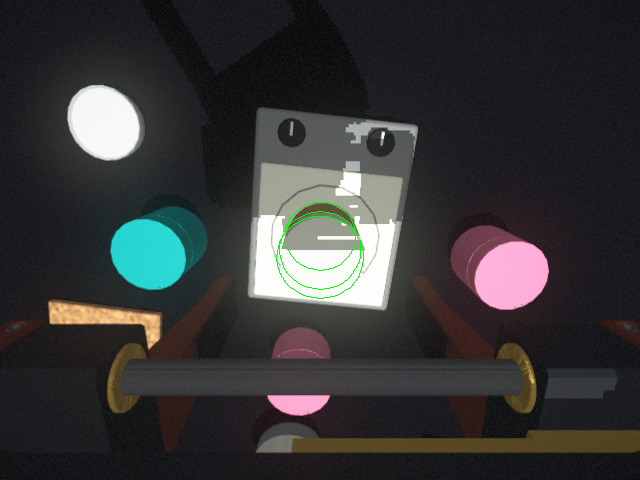

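>>> jog_arm:
  motion:
    - [0,0,30,0,0,0,87]
    - [0,0,60,0,0,0,87]
    - [0,0,85,0,0,0,87]
    - [0,0,100,0,0,0,87]
    - [0,0,106.5,0,0,0,87]
    - [0,0,106.5,0,0,0,87]
    - [0,0,106.5,0,0,0,70]
    - [0,0,106.5,0,0,0,62]
    - [0,0,106.5,0,0,0,55]
    - [0,0,106.5,0,0,0,50]
    - [0,0,106.5,0,0,0,50]
    - [0,0,106.5,0,0,0,50]
    - [0,0,106.5,0,0,0,50]
  squeeze: 25

```text
time_s: 4.38
eef_pos: [453.8, 356.1, 73.6]
eef_rot: [3.141, 0.001, -3.142]
contact_force: [-0.1, -0.2, 5.4]
opening: 59.6
```

>>> jog_arm:
  motion:
    - [0,0,-10,0,0,0,50]
    - [0,0,-30,0,0,0,50]
    - [0,0,-55,0,0,0,50]
    - [0,0,-70,0,0,0,50]
    - [-8,-13,-70,0,0,0,50]
    - [-25,-42,-70,0,0,0,50]
    - [-42,-71,-70,0,0,0,50]
    - [-60,-100,-70,0,0,0,50]
    - [-78,-130,-70,0,0,0,50]
    - [-96,-160,-70,0,0,0,50]
    - [-113,-189,-70,0,0,0,50]
    - [-127,-212,-70,0,0,0,50]
    - [-134,-224.5,-70,0,0,0,50]
    - [-134,-224.5,-70,0,0,0,50]
    - [-134,-224.5,-70,0,0,0,50]
    - [-134,-224.5,-70,0,0,0,50]
  squeeze: 25

```text
time_s: 6.38
eef_pos: [586.9, 132.3, 143.1]
eef_rot: [3.142, -0.001, -3.14]
contact_force: [0.6, -0.5, -1.8]
opening: 59.6
```

```bash
cat > w.py <<'E'
from ov import *
def wov(fn,polys):
    s=read_state(); print(s['time_s'],s['eef_pos'],s['eef_rot'],s['contact_force'],s['opening']); im=optics.grab_frame('wrist'); c=cam('wrist'); v=im[:,:,::-1].copy()
    for Q in polys: cv2.polylines(v,[proj(c,Q).astype(np.int32).reshape(-1,1,2)],True,(0,255,0),1)
    cv2.imwrite(fn,v)
E
python3 - <<'E'
from w import *
wov('pics/w2.png',[sq(55,8,-.15)+[588,131.3,0]])
E
```

```text
6.375 [586.8662536  132.32978345 143.06600544] [ 3.14153913e+00 -5.48521275e-04 -3.14028825e+00] [ 0.60147149 -0.51156033 -1.77856437] 59.62204146536461
```

View pics/w2.png

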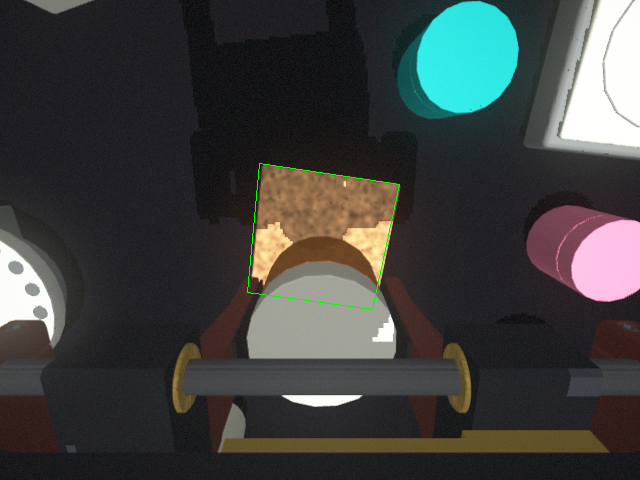

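>>> jog_arm:
  motion:
    - [0,0,12,0,0,0,50]
    - [0,0,36,0,0,0,50]
    - [0,0,60,0,0,0,50]
    - [0,0,80,0,0,0,50]
    - [0,0,90,0,0,0,50]
    - [0,0,94,0,0,0,50]
    - [0,0,95.5,0,0,0,50]
    - [0,0,96.5,0,0,0,50]
    - [0,0,96.5,0,0,0,50]
    - [0,0,96.5,0,0,0,50]

```text
time_s: 7.68
eef_pos: [587.8, 131.5, 47.0]
eef_rot: [-3.142, 0.001, -3.141]
contact_force: [-0.0, -0.3, -2.6]
opening: 59.6
```

>>> jog_arm:
  motion:
    - [0,0,0.6,0,0,0,50]
    - [0,0,1,0,0,0,50]
    - [0,0,1,0,0,0,50]
    - [0,0,1,0,0,0,64]
    - [0,0,1,0,0,0,72]
    - [0,0,1,0,0,0,87]
    - [0,0,1,0,0,0,87]
    - [0,0,1,0,0,0,87]
    - [0,0,1,0,0,0,87]
    - [0,0,-15,0,0,0,87]
    - [0,0,-45,0,0,0,87]
    - [0,0,-90,0,0,0,87]
    - [0,0,-134,0,0,0,87]
    - [0,0,-134,0,0,0,87]

```text
time_s: 9.43
eef_pos: [590.4, 131.8, 185.7]
eef_rot: [3.141, 0.009, -3.141]
contact_force: [0.3, 0.2, -0.1]
opening: 87.0
```

```bash
python3 - <<'E'
from w import *
wov('pics/w3.png',[sq(55,8,-.15)+[588,131.3,0],ring(30,8)+[588,131.3,0],ring(30,64)+[588,131.3,0],sq(58,35,-.11)+[458,356,0],ring(66,40)+[631,-142,0]])
E
```

```text
9.425 [590.42466357 131.8398809  185.73446252] [ 3.14074825  0.00879683 -3.14132347] [ 0.33445488  0.15385148 -0.14197378] 86.96847806237531
```

View pics/w3.png

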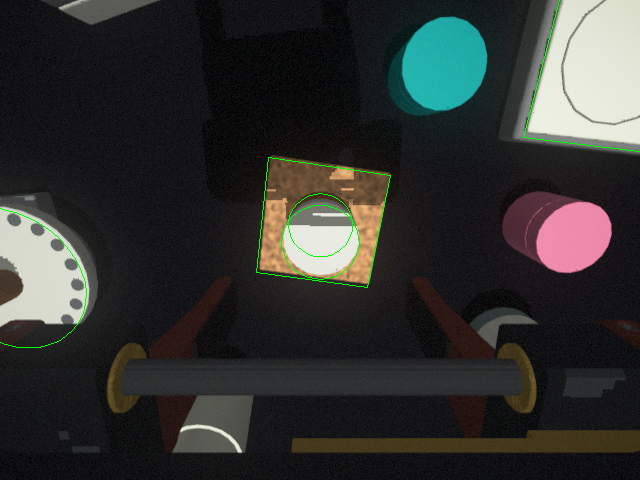

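>>> jog_arm:
  motion:
    - [7,-20,-2,0,0,0,87]
    - [22,-60,-6,0,0,0,87]
    - [40,-110,-10,0,0,0,87]
    - [58,-160,-10,0,0,0,87]
    - [76,-210,-10,0,0,0,87]
    - [94,-260,-10,0,0,0,87]
    - [112,-310,-10,0,0,0,87]
    - [131,-360,-10,0,0,0,87]
    - [149,-410,-10,0,0,0,87]
    - [163,-450,-10,0,0,0,87]
    - [171,-472,-10,0,0,0,87]
    - [174.5,-480.5,-10,0,0,0,87]
    - [174.5,-480.5,-10,0,0,0,87]
    - [174.5,-480.5,-10,0,0,0,87]
    - [174.5,-480.5,-10,0,0,0,87]

```text
time_s: 11.35
eef_pos: [413.3, -348.1, 190.6]
eef_rot: [3.141, -0.0, -3.14]
contact_force: [-0.1, -0.5, -0.2]
opening: 87.0
```

```bash
python3 - <<'E'
from w import *
b=np.array([413.5,-349,45])
wov('pics/w4.png',[ring(55,45)+[413,-353,0],ring(22,0)+b,ring(22,66)+b,ring(15,98)+b])
E
```

```text
11.35 [ 413.33565313 -348.06911779  190.64643937] [ 3.14131623e+00 -2.37737100e-04 -3.14012361e+00] [-0.08553558 -0.5455008  -0.15747196] 87.03423565899682
```

View pics/w4.png

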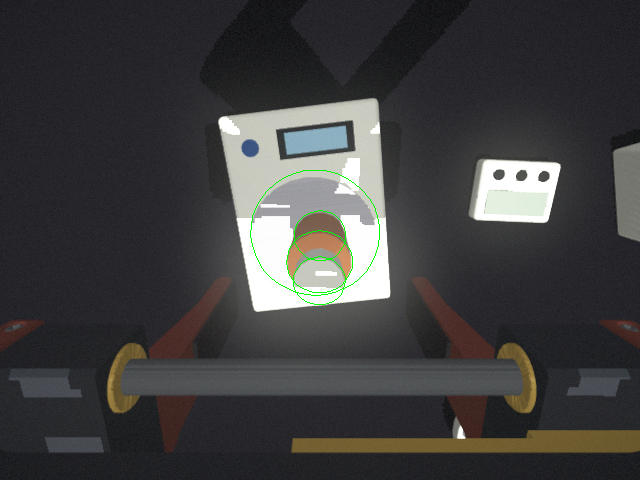

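>>> jog_arm:
  motion:
    - [0,0,20,0,0,0,87]
    - [0,0,45,0,0,0,87]
    - [0,0,70,0,0,0,87]
    - [0,0,84,0,0,0,87]
    - [0,0,89.5,0,0,0,87]
    - [0,0,89.5,0,0,0,80]
    - [0,0,89.5,0,0,0,65]
    - [0,0,89.5,0,0,0,52]
    - [0,0,89.5,0,0,0,46]
    - [0,0,89.5,0,0,0,40]
    - [0,0,89.5,0,0,0,35]
    - [0,0,89.5,0,0,0,35]
    - [0,0,89.5,0,0,0,35]
  squeeze: 25

```text
time_s: 13.02
eef_pos: [413.2, -349.3, 101.4]
eef_rot: [-3.141, 0.0, -3.141]
contact_force: [-0.4, -0.2, 2.5]
opening: 43.4
```

>>> jog_arm:
  motion:
    - [0,0,-8,0,0,0,35]
    - [0,0,-25,0,0,0,35]
    - [0,0,-48,0,0,0,35]
    - [0,0,-66,0,0,0,35]
    - [0,0,-72,0,0,0,35]
    - [0,10,-72,0,0,0,35]
    - [0,30,-72,0,0,0,35]
    - [0,60,-72,0,0,0,35]
    - [0,95,-72,0,0,0,35]
    - [0,120,-72,0,0,0,35]
    - [0,130,-72,0,0,0,35]
    - [0,130,-72,0,0,0,35]
    - [0,130,-72,0,0,0,35]

```text
time_s: 14.65
eef_pos: [413.4, -219.7, 173.2]
eef_rot: [-3.141, 0.0, -3.142]
contact_force: [-0.0, -0.1, -2.7]
opening: 43.6
```

```bash
python3 - <<'E'
from w import *
wov('pics/w5.png',[ring(55,45)+[413,-353,0]])
B=[413,-353,0];S=[458,356,0];D=[631,-142,0]
overlay('pics/ov2.png',[ring(55,45)+B,ring(3,45)+B,sq(58,35,-.11)+S,ring(66,40)+D],[B,S,D])
E
```

```text
14.65 [ 413.37038008 -219.7094751   173.17802482] [-3.14094331e+00  2.60160203e-04 -3.14153192e+00] [-0.02001934 -0.05343034 -2.69484877] 43.56788945954089
```

View pics/w5.png

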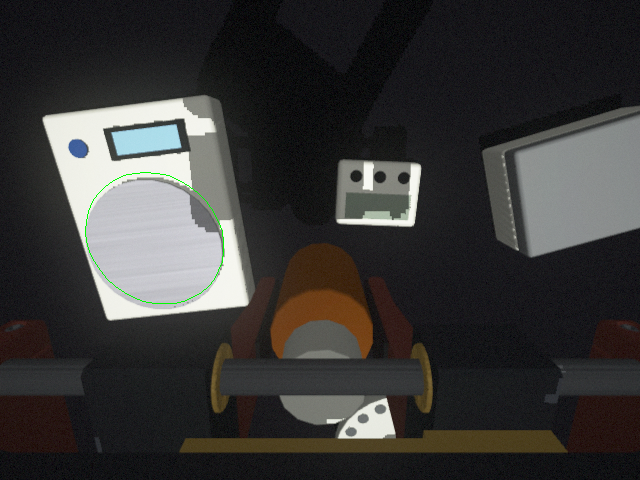

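View pics/ov2.png

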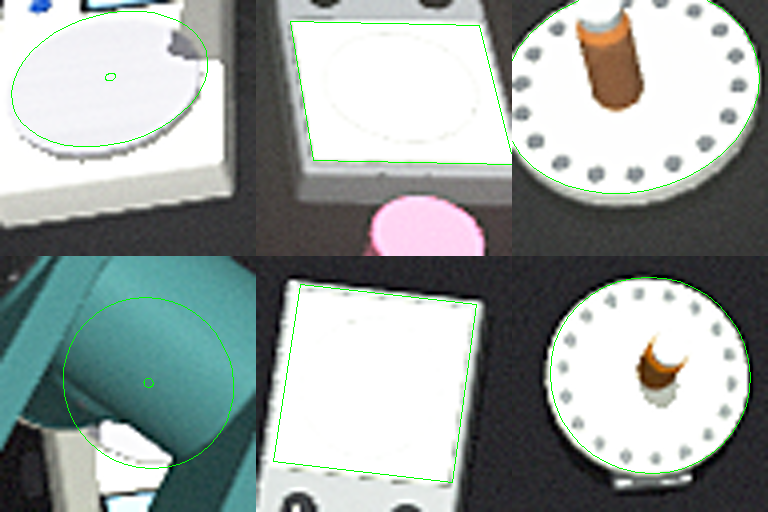

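>>> jog_arm:
  motion:
    - [-1,12,0,0,0,0,35]
    - [-3,36,0,0,0,0,35]
    - [-6,72,0,0,0,0,35]
    - [-9,110,0,0,0,0,35]
    - [-12,150,0,0,0,0,35]
    - [-15,190,0,0,0,0,35]
    - [-18,230,0,0,0,0,35]
    - [-21,270,0,0,0,0,35]
    - [-25,310,0,0,0,0,35]
    - [-28,350,0,0,0,0,35]
    - [-31,390,0,0,0,0,35]
    - [-34,430,0,0,0,0,35]
    - [-37,470,0,0,0,0,35]
    - [-40,508,0,0,0,0,35]
    - [-43,540,0,0,0,0,35]
    - [-45,563,0,0,0,0,35]
    - [-45.6,575.7,0,0,0,0,35]
    - [-45.6,575.7,0,0,0,0,35]
    - [-45.6,575.7,0,0,0,0,35]
    - [-45.6,575.7,0,0,0,0,35]

```text
time_s: 17.3
eef_pos: [458.5, 355.7, 173.1]
eef_rot: [-3.141, -0.0, 3.141]
contact_force: [-0.1, -0.9, -2.8]
opening: 43.4
```

```bash
python3 - <<'E'
from w import *
wov('pics/w6.png',[sq(58,35,-.11)+[459,356,0]])
E
```

```text
17.3 [458.54545026 355.71202879 173.14118671] [-3.14110627e+00 -3.29982675e-04  3.14079347e+00] [-0.13129138 -0.88668739 -2.75267838] 43.429109115263905
```

View pics/w6.png

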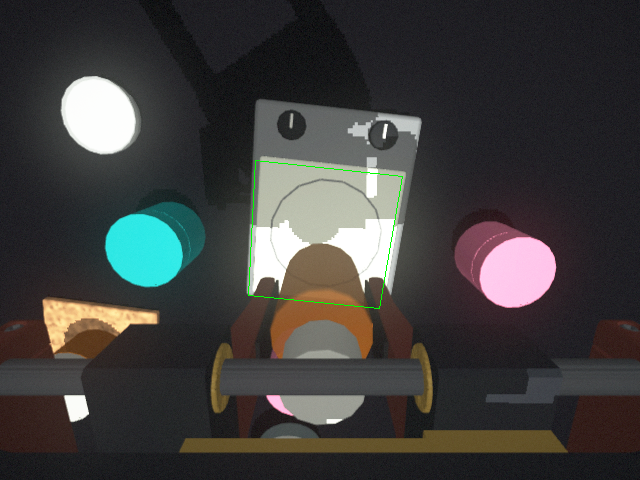

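>>> jog_arm:
  motion:
    - [0,0,10,0,0,0,35]
    - [0,0,30,0,0,0,35]
    - [0,0,52,0,0,0,35]
    - [0,0,68,0,0,0,35]
    - [0,0,76,0,0,0,35]
    - [0,0,79.5,0,0,0,35]
    - [0,0,81,0,0,0,35]
    - [0,0,81,0,0,0,35]
    - [0,0,81,0,0,0,35]

```text
time_s: 18.48
eef_pos: [458.9, 356.8, 92.6]
eef_rot: [3.141, 0.001, -3.141]
contact_force: [-0.4, 0.2, -1.5]
opening: 43.4
```

>>> jog_arm:
  motion:
    - [0,0,0.5,0,0,0,35]
    - [0,0,1,0,0,0,35]
    - [0,0,1,0,0,0,35]
    - [0,0,1,0,0,0,35]

```text
time_s: 18.98
eef_pos: [458.7, 356.7, 91.4]
eef_rot: [3.142, 0.0, -3.141]
contact_force: [-0.9, -0.4, 1.9]
opening: 43.4
```

Contact made; release and retreat.

>>> jog_arm:
  motion:
    - [0,0,0,0,0,0,46]
    - [0,0,0,0,0,0,52]
    - [0,0,0,0,0,0,65]
    - [0,0,0,0,0,0,87]
    - [0,0,0,0,0,0,87]
    - [0,0,0,0,0,0,87]
    - [0,0,0,0,0,0,87]
    - [0,0,-15,0,0,0,87]
    - [0,0,-40,0,0,0,87]
    - [0,0,-75,0,0,0,87]
    - [0,0,-95,0,0,0,87]
    - [0,0,-100,0,0,0,87]
    - [0,0,-100,0,0,0,87]
    - [0,0,-100,0,0,0,87]

```text
time_s: 20.72
eef_pos: [458.0, 356.3, 190.2]
eef_rot: [-3.141, -0.002, -3.141]
contact_force: [-0.1, -0.0, 0.3]
opening: 86.9
```

```bash
python3 - <<'E'
from w import *
b=np.array([459,356.5,35])
wov('pics/w7.png',[sq(58,35,-.11)+[459,356,0],ring(22,0)+b,ring(22,66)+b,ring(15,98)+b])
E
```

```text
20.725 [457.96821213 356.28217886 190.20751154] [-3.14056602e+00 -1.53415422e-03 -3.14141757e+00] [-0.0596828  -0.04988709  0.28758421] 86.90024200732326
```

View pics/w7.png

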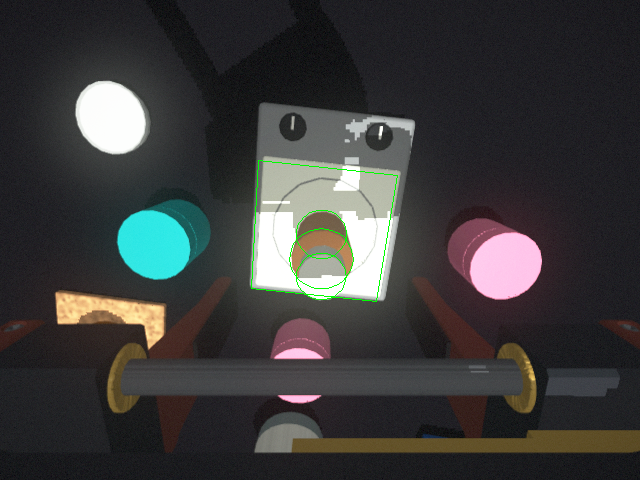

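>>> jog_arm:
  motion:
    - [-7,-20,2,0,0,0,87]
    - [-21,-60,5,0,0,0,87]
    - [-38,-110,5,0,0,0,87]
    - [-56,-160,5,0,0,0,87]
    - [-73,-210,5,0,0,0,87]
    - [-91,-260,5,0,0,0,87]
    - [-108,-310,5,0,0,0,87]
    - [-125,-360,5,0,0,0,87]
    - [-143,-410,5,0,0,0,87]
    - [-160,-460,5,0,0,0,87]
    - [-171,-490,5,0,0,0,87]
    - [-175.4,-503.5,5,0,0,0,87]
    - [-175.4,-503.5,5,0,0,0,87]
    - [-175.4,-503.5,5,0,0,0,87]
    - [-175.4,-503.5,5,0,0,0,87]

```text
time_s: 22.65
eef_pos: [633.6, -145.4, 186.2]
eef_rot: [3.141, -0.001, -3.14]
contact_force: [1.0, -0.5, 0.3]
opening: 86.6
```

```bash
python3 - <<'E'
from w import *
b=np.array([634,-147,40])
wov('pics/w8.png',[ring(66,40)+[631,-142,0],ring(14,0)+b,ring(14,56)+b,ring(11,72)+b])
E
```

```text
22.65 [ 633.62344313 -145.4276394   186.20295489] [ 3.14132033e+00 -5.23891133e-04 -3.13992935e+00] [ 1.01875264 -0.48753352  0.25148002] 86.6097448381861
```

View pics/w8.png

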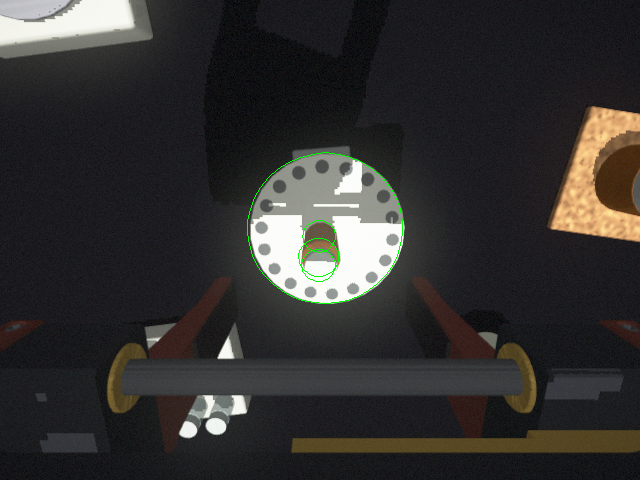

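>>> jog_arm:
  motion:
    - [0,-0.5,25,0,0,0,87]
    - [0,-0.5,55,0,0,0,87]
    - [0,-0.5,82,0,0,0,87]
    - [0,-0.5,97,0,0,0,87]
    - [0,-0.5,102,0,0,0,87]
    - [0,-0.5,102,0,0,0,70]
    - [0,-0.5,102,0,0,0,52]
    - [0,-0.5,102,0,0,0,36]
    - [0,-0.5,102,0,0,0,30]
    - [0,-0.5,102,0,0,0,25]
    - [0,-0.5,102,0,0,0,20]
    - [0,-0.5,102,0,0,0,20]
    - [0,-0.5,102,0,0,0,20]
    - [0,-0.5,102,0,0,0,20]
  squeeze: 15

```text
time_s: 24.45
eef_pos: [634.1, -147.3, 84.2]
eef_rot: [-3.142, -0.0, -3.141]
contact_force: [0.6, 0.3, 0.5]
opening: 27.4
```

>>> jog_arm:
  motion:
    - [0,0,-8,0,0,0,20]
    - [0,0,-25,0,0,0,20]
    - [0,0,-48,0,0,0,20]
    - [0,0,-66,0,0,0,20]
    - [0,0,-72,0,0,0,20]
    - [8,-8,-72,0,0,0,20]
    - [28,-26,-72,0,0,0,20]
    - [54,-51,-72,0,0,0,20]
    - [82,-77,-72,0,0,0,20]
    - [110,-104,-72,0,0,0,20]
    - [138,-130,-72,0,0,0,20]
    - [166,-157,-72,0,0,0,20]
    - [192,-181,-72,0,0,0,20]
    - [209,-197,-72,0,0,0,20]
    - [217,-205,-72,0,0,0,20]
    - [217,-205,-72,0,0,0,20]
    - [217,-205,-72,0,0,0,20]
    - [217,-205,-72,0,0,0,20]

```text
time_s: 26.7
eef_pos: [417.6, -351.7, 156.1]
eef_rot: [3.141, -0.0, -3.14]
contact_force: [-0.1, -0.3, -0.6]
opening: 28.0
```

```bash
python3 - <<'E'
from w import *
wov('pics/w9.png',[ring(55,45)+[417,-352.5,0]])
E
```

```text
26.7 [ 417.63996737 -351.71956772  156.12211051] [ 3.14146313e+00 -5.59452512e-06 -3.14037965e+00] [-0.08163262 -0.31006763 -0.56206962] 27.98126076524194
```

View pics/w9.png

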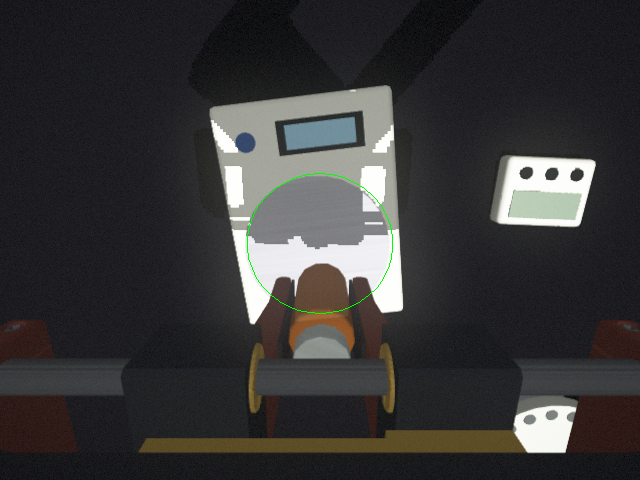

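>>> jog_arm:
  motion:
    - [0,0,10,0,0,0,20]
    - [0,0,28,0,0,0,20]
    - [0,0,46,0,0,0,20]
    - [0,0,58,0,0,0,20]
    - [0,0,63,0,0,0,20]
    - [0,0,65.5,0,0,0,20]
    - [0,0,66.5,0,0,0,20]
    - [0,0,67,0,0,0,20]
    - [0,0,67,0,0,0,20]
    - [0,0,67,0,0,0,20]

```text
time_s: 28.0
eef_pos: [417.2, -352.5, 89.4]
eef_rot: [-3.141, 0.0, -3.141]
contact_force: [0.4, -0.1, -0.4]
opening: 27.5
```

>>> jog_arm:
  motion:
    - [0,0,0.5,0,0,0,20]
    - [0,0,0.8,0,0,0,20]
    - [0,0,0.8,0,0,0,20]

```text
time_s: 28.38
eef_pos: [417.3, -352.5, 89.1]
eef_rot: [-3.141, 0.0, -3.141]
contact_force: [-1.2, 1.1, 6.9]
opening: 27.7
```

>>> jog_arm:
  motion:
    - [0,0,-0.4,0,0,0,20]
    - [0,0,-0.4,0,0,0,30]
    - [0,0,-0.4,0,0,0,36]
    - [0,0,-0.4,0,0,0,50]
    - [0,0,-0.4,0,0,0,70]
    - [0,0,-0.4,0,0,0,87]
    - [0,0,-0.4,0,0,0,87]
    - [0,0,-0.4,0,0,0,87]
    - [0,0,-0.4,0,0,0,87]
    - [0,0,-15,0,0,0,87]
    - [0,0,-40,0,0,0,87]
    - [0,0,-75,0,0,0,87]
    - [0,0,-95,0,0,0,87]
    - [0,0,-100,0,0,0,87]
    - [0,0,-100,0,0,0,87]
    - [0,0,-100,0,0,0,87]

```text
time_s: 30.38
eef_pos: [416.6, -351.8, 187.6]
eef_rot: [3.14, -0.001, -3.141]
contact_force: [0.0, 0.1, -0.2]
opening: 87.2
```

```bash
python3 - <<'E'
from w import *
b=np.array([417,-352.5,45])
wov('pics/w10.png',[ring(55,45)+[417,-352.5,0],ring(14,0)+b,ring(14,56)+b,ring(11,72)+b])
E
```

```text
30.375 [ 416.59994776 -351.8363915   187.55338749] [ 3.14044581e+00 -1.22759504e-03 -3.14141105e+00] [ 0.01811564  0.10975956 -0.19352051] 87.21460480438901
```

View pics/w10.png

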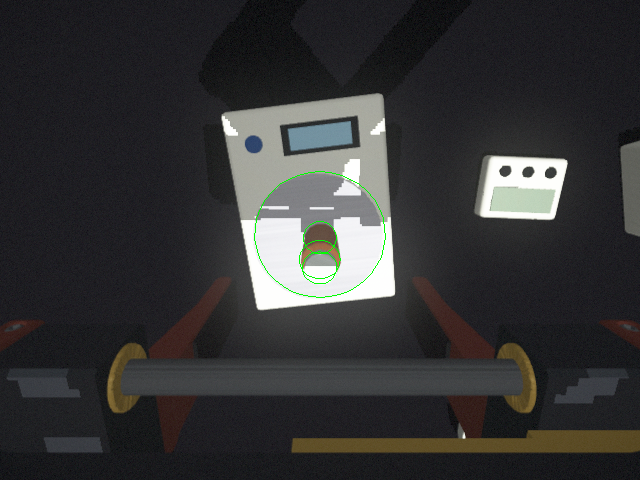

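>>> jog_arm:
  motion:
    - [-7,20,0,0,0,0,87]
    - [-21,60,0,0,0,0,87]
    - [-39,110,0,0,0,0,87]
    - [-57,160,0,0,0,0,87]
    - [-74,210,0,0,0,0,87]
    - [-92,260,0,0,0,0,87]
    - [-110,310,0,0,0,0,87]
    - [-127,360,0,0,0,0,87]
    - [-145,410,0,0,0,0,87]
    - [-160,452,0,0,0,0,87]
    - [-168,475,0,0,0,0,87]
    - [-171,484,0,0,0,0,87]
    - [-171,484,0,0,0,0,87]
    - [-171,484,0,0,0,0,87]
    - [-171,484,0,0,0,0,87]

```text
time_s: 32.3
eef_pos: [587.7, 130.7, 188.4]
eef_rot: [-3.141, -0.0, 3.14]
contact_force: [-0.4, 0.1, -0.0]
opening: 87.0
```

```bash
python3 - <<'E'
from w import *
wov('pics/w11.png',[sq(55,8,-.15)+[588,131.3,0],ring(30,8)+[588,131.3,0],ring(30,64)+[588,131.3,0]])
E
```

```text
32.3 [587.73446456 130.72789359 188.38221534] [-3.14134119e+00 -3.06388009e-04  3.14048855e+00] [-0.40107617  0.05923527 -0.02334856] 86.97774347131788
```

View pics/w11.png

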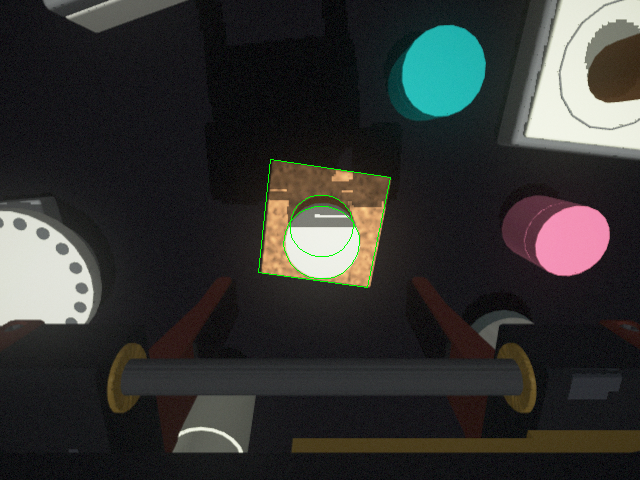

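>>> jog_arm:
  motion:
    - [0,0.5,25,0,0,0,87]
    - [0,0.5,60,0,0,0,87]
    - [0,0.5,95,0,0,0,87]
    - [0,0.5,123,0,0,0,87]
    - [0,0.5,137,0,0,0,87]
    - [0,0.5,142,0,0,0,87]
    - [0,0.5,142,0,0,0,87]
    - [0,0.5,142,0,0,0,70]
    - [0,0.5,142,0,0,0,62]
    - [0,0.5,142,0,0,0,55]
    - [0,0.5,142,0,0,0,50]
    - [0,0.5,142,0,0,0,50]
    - [0,0.5,142,0,0,0,50]
    - [0,0.5,142,0,0,0,50]
  squeeze: 25

```text
time_s: 34.1
eef_pos: [588.3, 132.2, 46.8]
eef_rot: [-3.141, 0.001, -3.141]
contact_force: [-0.9, -0.4, 5.5]
opening: 59.9
```

>>> jog_arm:
  motion:
    - [0,0,-8,0,0,0,50]
    - [0,0,-28,0,0,0,50]
    - [0,0,-55,0,0,0,50]
    - [0,0,-80,0,0,0,50]
    - [0,0,-92,0,0,0,50]
    - [0,0,-95,0,0,0,50]
    - [-2,-10,-95,0,0,0,50]
    - [-5,-32,-95,0,0,0,50]
    - [-10,-62,-95,0,0,0,50]
    - [-15,-97,-95,0,0,0,50]
    - [-21,-133,-95,0,0,0,50]
    - [-27,-169,-95,0,0,0,50]
    - [-32,-205,-95,0,0,0,50]
    - [-37,-238,-95,0,0,0,50]
    - [-41,-261,-95,0,0,0,50]
    - [-43,-273.5,-95,0,0,0,50]
    - [-43,-273.5,-95,0,0,0,50]
    - [-43,-273.5,-95,0,0,0,50]
    - [-43,-273.5,-95,0,0,0,50]

```text
time_s: 36.48
eef_pos: [630.9, -140.2, 141.4]
eef_rot: [3.141, -0.0, -3.14]
contact_force: [-0.5, -1.2, -0.9]
opening: 59.3
```

```bash
python3 - <<'E'
from w import *
wov('pics/w12.png',[ring(66,40)+[631,-142,0]])
E
```

```text
36.475 [ 630.89981766 -140.156687    141.37016505] [ 3.14134815e+00 -3.65481020e-04 -3.14018002e+00] [-0.46006601 -1.21062524 -0.86046812] 59.34322415037569
```

View pics/w12.png

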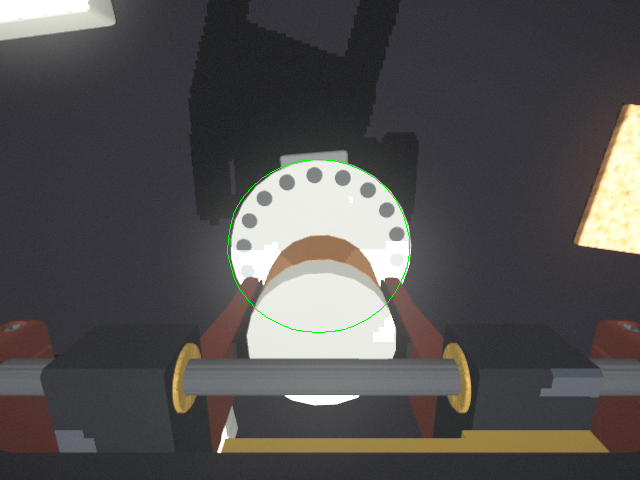

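>>> jog_arm:
  motion:
    - [0,0,10,0,0,0,50]
    - [0,0,27,0,0,0,50]
    - [0,0,44,0,0,0,50]
    - [0,0,54,0,0,0,50]
    - [0,0,59,0,0,0,50]
    - [0,0,61,0,0,0,50]
    - [0,0,62,0,0,0,50]
    - [0,0,62,0,0,0,50]
    - [0,0,62,0,0,0,50]

```text
time_s: 37.65
eef_pos: [631.3, -141.4, 79.8]
eef_rot: [-3.141, 0.001, -3.141]
contact_force: [0.9, 0.8, -2.1]
opening: 59.7
```

>>> jog_arm:
  motion:
    - [0,0,0.6,0,0,0,50]
    - [0,0,1,0,0,0,50]
    - [0,0,1,0,0,0,50]
    - [0,0,1,0,0,0,50]

```text
time_s: 38.15
eef_pos: [631.2, -141.4, 78.8]
eef_rot: [-3.141, 0.0, -3.141]
contact_force: [-1.6, 0.8, 5.5]
opening: 59.9
```

>>> jog_arm:
  motion:
    - [0,0,-0.3,0,0,0,50]
    - [0,0,-0.3,0,0,0,64]
    - [0,0,-0.3,0,0,0,72]
    - [0,0,-0.3,0,0,0,87]
    - [0,0,-0.3,0,0,0,87]
    - [0,0,-0.3,0,0,0,87]
    - [0,0,-0.3,0,0,0,87]
    - [0,0,-15,0,0,0,87]
    - [0,0,-45,0,0,0,87]
    - [0,0,-80,0,0,0,87]
    - [0,0,-105,0,0,0,87]
    - [0,0,-110,0,0,0,87]
    - [0,0,-110,0,0,0,87]
    - [0,0,-110,0,0,0,87]

```text
time_s: 39.9
eef_pos: [630.2, -141.0, 187.1]
eef_rot: [3.141, -0.002, -3.141]
contact_force: [0.0, 1.1, 0.4]
opening: 86.9
```

```bash
python3 - <<'E'
from w import *
b=np.array([631,-142,40])
wov('pics/w13.png',[ring(66,40)+[631,-142,0],ring(30,0)+b,ring(30,56)+b])
for n in('scene','top'): cv2.imwrite(f'pics/{n}9.png',optics.grab_frame(n)[:,:,::-1])
C=cam('scene'); 
for o,x0,z in(('bottle',[459,356],35),('jar',[631,-142],40),('vial',[417,-352],45)):
    for d in spotter.outline_of('scene',o)[:5]:
        if d['score']>.4: print(o,d['score'],fit(M[o][0],[(C,d['mask'].astype(np.float32))],x0,z))
E
```

```text
39.9 [ 630.22877728 -141.02517643  187.12839511] [ 3.14097889e+00 -2.16519382e-03 -3.14140370e+00] [0.01250788 1.12338984 0.42711638] 86.90473481582669
bottle 0.55 (array([460.14064789, 358.7306366 ]), np.float64(0.17049846053123474))
jar 0.94 (array([ 629.53054392, -138.93678659]), np.float64(0.05981968715786934))
jar 0.8 (array([-880.4375  , 1115.734375]), np.float64(1.0))
jar 0.62 (array([-880.4375  , 1115.734375]), np.float64(1.0))
vial 0.74 (array([ 415.453125 , -350.0859375]), np.float64(0.0893324613571167))
vial 0.68 (array([-689.125  ,  574.78125]), np.float64(1.0))
```

View pics/w13.png

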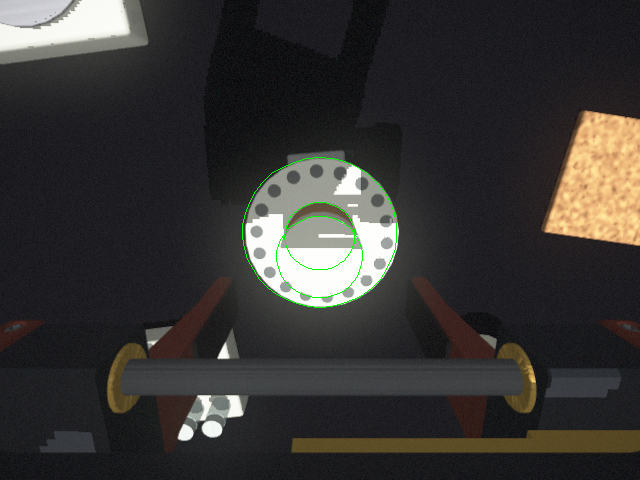

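View pics/scene9.png

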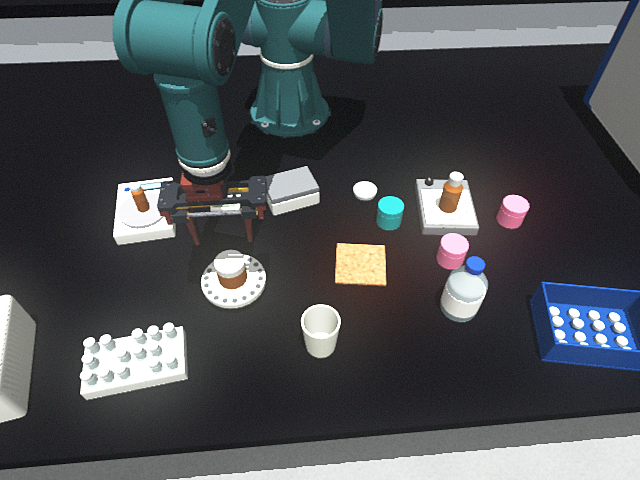

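All three samples stand upright, centred on their stations, and the bystanders look unmoved. The arm is clear, so I'll hand the job in.

```bash
python3 -c "
from station import bot
print(bot.job_done())"
```

```text
the job is handed in; nothing more can be done
None
```

I moved all three samples to their next stations and handed the job in at about 40 s of the 134 s allowed. The jar waited on the cork mat while the bottle went to the stirrer and the vial to the balance pan. Then the jar went on to the carousel.

- **Last checks:** the wrist-camera overlays, taken after each release, matched the expected upright outlines to within a few millimetres. In the final scene picture, the networks' outlines put each sample within about 3 mm of where I had placed it. The gripper was open and about 110 mm up, and the tip box, beaker and solvent bottle looked unmoved by eye; I did not measure them again at the end.
- **Disagreements:** the scene and top cameras differed by about 6.5 mm in y. I used their mean, and the wrist camera agreed with it. My first estimate of the pan's centre was about 4 mm off in x, so I corrected it from the wrist view before placing the vial.

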